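Test and release the sander's emergency stop

ROBOT

A 6-joint arm with a two-finger parallel gripper is mounted at the origin on the work surface. World frame = base frame: x ahead of the robot, y to its left, z up, the work surface at z = 0. Lengths are in m, angles in rad, forces in N, time in s.
With the tool pointing down it reaches from about 0.35 to 0.875 m from the base axis. Payload 15.5 kg.
Tool frame: the origin (TCP) lies midway between the tips of the shut fingers; the grasp point (between the pads) lies 19 mm behind it; z points along the fingers, y is the line along which they close (so a half turn about z gives the same grasp; the last joint's range is limited). The gripper opens to 85 mm and grips with 20 to 120 N. Pads are 22 mm wide; open, the fingers measure 114 mm over their backs; the gripper's body (76 mm by 85 mm) begins 54 mm behind the grasp point. The pads swing forward as they close: fully open they stand 13 mm farther back than shut.
Start: joints at [1.151, 0.494, 1.345, -0, 1.302, -0.096], TCP at [0.199, 0.593, 0.231] pointing down, gripper open.
Joint ranges: [-2.91, 2.91], [-0.82, 2.16], [0.22, 2.67], [-1.22, 4.37], [0.12, 2.79], [-3.08, 3.08]. Speed limits (rad/s): [1.89, 1.89, 2.57, 3.01, 3.01, 3.01].

INTERFACE

Orientations are given as [roll, pitch, yaw] about the fixed x, y, z axes, in that order (R = Rz(yaw) Ry(pitch) Rx(roll)).
In Python, from station import bot, viewer, look_for, regions_of, place_of gives the robot as it stands. The module is installed in compiled form; this text tells all that it offers.
- The arm moves only by the tool play_rows, never from a script. Its argument "moves" is a list of rows, each an object with "dp": the shift along the tool's x, y, z in units of 40 mm (1.0 is 40 mm), a list of three; "spin": the turn about the tool's z in units of 5 degrees (1.0 is 5 degrees). In form: [{"dp": [x, y, z], "spin": spin}, ...]. A call has 1 to 12 rows; each row is the pose to reach, as a shift and turn from the pose commanded when the call began, along the tool's axes at that moment; what a row does not reach only later rows make up. A row lasts 1/8 s, in which the tool goes at most 62.5 mm and 10.7 degrees, less where a joint would pass 70% of its speed; a pose out of reach is approached as far as the arm can. A call with a gripper value outside its range is refused whole. "gripper" is the closure in counts, from 0 (fully open) to 255 (shut), set as the call begins (left out, the last holds). The fingers move at their own pace and stop on an object; "force" is the grip in N (left out, the last holds). Time passes only in rows, so rows that repeat a pose let the fingers close. It gives the time, the measured TCP pose, the force, the opening and the grip force at its end, in the units of the state.
- bot.sense(): the state, without advancing time (a new reading comes with each control period).
- viewer.read_camera(name): name is "scene" or "top" or "wrist"; returns the picture (384x512x3 uint8, blue, green, red); there is no depth.
- viewer.get_calibration(name): a dict with "fx", "fy", "cx", "cy" (pixels), "rvec" (rotation vector, rad) and "tvec" (3), from world to camera coordinates, as OpenCV has them. Camera axes: x right, y down, z forward; pixel columns grow to the right and rows downward; lengths in m; the calibration is good to about 2 mm. The wrist camera is an equidistant fisheye: a pixel r from the principal point sees the ray r / f radians off the axis. A picture is of the moment at which its call begins: read the wrist's pose just before it. get_calibration takes no time and is no camera call; for the wrist camera it gives the pose at the moment of the call.
- bot.close_job(): hands the job in; it is judged then, once.
Trained networks look in the newest picture that a camera, given by its name, has taken for a name from the list of things; names that differ only in an ending like _2 or _b are one class to them, and where a whole thing is asked for, a point or a joint stands for the part that bears it (a point fixed in the world has none). Each returns a list of dicts, best first, with "confidence" (0 to 1); they miss things now and then, are a little off and sometimes report something else, mostly with a low value. They report only what shows in the picture. A call takes as long as a camera call. They do not tell look-alikes from the thing itself.
- look_for(label, camera): "point" ([column, row] as shares, 0 to 1, of the picture: columns of its width, rows of its height, amid what is visible of it).
- regions_of(label, camera): "region" (384x512 bool, what is visible of it) and "point" ([column, row] as shares, 0 to 1, of the picture: columns of its width, rows of its height, amid what is visible of it).
- place_of(label, camera): "point" ([column, row] as shares, 0 to 1, of the picture: columns of its width, rows of its height: a listed point, or the origin of a listed thing).
The state is a dict: "time_s": time; "q": joint angles; "qvel": joint speeds; "joint_torque": joint torques, N m; "ee_pos": TCP position; "orientation": TCP orientation; "contact_force": force on the tool from outside, world axes, zero at the start; "wrist_torque": the same for the moment, N m; "grip_width": opening from 0.0 (shut) to 1.0 (fully open); "gripper_force": force on a finger pad.
Only numpy, scipy, OpenCV 4.12 (cv2) and the standard library are available. Lean on these libraries where they do the work, as an engineer would, in place of code of your own. Each camera call takes 0.05 s, during which the arm holds its last target. There are 200 camera calls.

TASK

Test the bench sander's emergency stop using the fingertips only, gripping nothing: gently press the red mushroom button on the yellow box all the way in until it latches, then push its turn bar round clockwise (seen from above) until it unlatches and springs fully out again. After that, press the green reset button fully in and let it come back. Leave the blue start button unpressed, and do not pick up or shift anything on the bench.

Things in the scene. Friction and masses are not known exactly. Their poses are not given: they have to be found in the camera images.
- stop_box: emergency-stop station of the disc sander, fixed to the bench: yellow box 90 x 90 x 60 mm high on a grey 94 mm foot, with a red mushroom button, 60 mm across, on its top. Origin at the centre of its underside, z up; the button's axis is this z axis. Any push on the station or its button must stay below 40 N in all (a squeeze counts on both sides, so even a light grip is too much)
- stop_bar (a point): centre of the top face of the turn bar on the red mushroom head, on the button's axis, 110 mm above the bench with the button out; moves and turns with the head. The bar is a red ridge standing 18 mm above the flat head, 54 mm long along this point's x axis and 12 mm wide, with a white stripe on top. At zero twist this x axis lies along the x axis of the station
- stop_press (a joint): how far the mushroom head is pushed in, m: 0 out, stop at 0.0095. A spring catch must be overcome on the way (6 to 9 N at 0.001 to 0.002 when pushed slowly, more when pushed fast; then it snaps in easily); once past about 0.006 it latches by itself and, let go, rests at about 0.008. Twisting frees the latch and a spring brings the head back to 0
- stop_twist (a joint): turn of the mushroom head, rad: 0 at rest, grows clockwise seen from above, stop at 0.85. A return spring (0.03 to 0.05 N m) brings it back to 0 when let go. The latch is freed at about 0.35 to 0.5
- reset_box: grey box 64 x 64 x 50 mm high, fixed to the bench, with the green reset button on top; origin at the centre of its underside
- reset_top (a point): centre of the top of the green reset button, 30 mm across, 72 mm above the bench when out, in a black 46 mm collar whose top is 62 mm above the bench; moves with the button
- reset (a joint): how far the green reset button is pushed in, m: 0 out, fully in at 0.006 (about 5 N); springs back when let go
- start_box: grey box just like the reset box but with a blue start button (same sizes), to be left alone; origin at the centre of its underside
- start (a joint): how far the blue start button is pushed in, m: 0 out; must not be pressed
- figure: white resin figurine, 82 mm tall on a 58 mm round base, loose; origin at the centre of its underside, z up; a bystander
- cup: white paper-coloured cup, 68 mm across, 75 mm tall, loose; origin at the centre of its underside; a bystander
- jar: white jar with blue cap and green label, 54 mm across, 85 mm tall, loose; origin at the centre of its underside; a bystander
- spray_can: spray can with blue label and white cap, 52 mm across, 150 mm tall, loose; origin at the centre of its underside; a bystander
- glue: slim white glue bottle, 32 mm across, 85 mm tall, loose; origin at the centre of its underside; a bystander
- block: yellow sanding block 45 x 28 x 22 mm, loose; origin at the centre of its underside; a bystander
- brush: paint brush 170 mm long lying flat, loose; origin in its handle line; a bystander
There are look-alikes about, which are no part of the job. Of the things that look like the stop_box, take the one that is farthest to the robot's left at the start.

How it is judged:
On the way, in this order (a step that is already met when the one before it is completed fails the run):
1. the red mushroom button is pressed in past its latch, without being twisted (value of joint stop_press above 0.007 m and value of joint stop_twist below 0.15 rad), for 0.1 s.
2. the latched button is being twisted clockwise (value of joint stop_press above 0.005 m and value of joint stop_twist above 0.25 rad).
3. the red button has sprung fully out and turned back (value of joint stop_press below 0.002 m and value of joint stop_twist below 0.15 rad), for 0.1 s.
4. the green reset button is pressed fully in (value of joint reset above 0.0045 m), for 0.05 s.
At the end, for the whole second after the job is handed in: The red button is out (less than 2 mm in, twisted less than 0.15 rad), the green and blue buttons are out (less than 1.5 mm in), and every bystander is within 30 mm of where it started (all of step 3 and value of joint each of reset, start below 0.0015 m and distance of each of figure, cup, jar, spray_can, glue, block, brush from where it was at the start of the episode below 0.03 m); the robot touches nothing.
It fails at once if the blue start button is pressed (value of joint start above 0.002 m).
It fails at once if the reset button is pressed while the stop is still in (value of joint reset above 0.003 m and value of joint stop_press above 0.004 m).
It fails at once if the stop station is struck, pushed or squeezed with more than 40 N (contact force between anything else and stop_box above 40 N).
It fails at once if a bystander is picked up or shifted by more than 30 mm (distance of any of figure, cup, jar, spray_can, glue, block, brush from where it was at the start of the episode above 0.03 m or height (world z) of any of figure, cup, jar, spray_can, glue, block, brush above 0.015 m).
It also fails if it takes over 54 s, if anything falls off the work surface, if the arm or the gripper's body presses on something with over 40 N, if the wrist force passes 120 N, or if a joint passes its speed limit or range.

## Working session

There is one attempt and no reset: what is moved stays moved. The work goes in short steps, Python scripts to look and compute and a tool call to move; the robot and the scene stay as the last step left them, time stands still between calls to the robot, and variables do not carry over. Pictures are saved under pics/ and viewed, at most 10 in all, crops included, and the job is handed in when it is done.

Besides the shell and the picture viewer there is one more tool, called after "Call:" as name(argument=value, ...) on one line, values as JSON. play_rows: Moves the arm, as the interface text tells. Its arguments: {"type":"object","properties":{"moves":{"type":"array"},"gripper":{"type":"number"},"force":{"type":"number"}},"required":["moves"]}

```bash
mkdir -p pics
python3 - <<'E'
from station import bot, viewer, look_for, regions_of, place_of
import cv2
s=bot.sense(); print(s['time_s'],s['ee_pos'],s['orientation'],s['grip_width'])
for c in ['scene','top']:
    im=viewer.read_camera(c); cv2.imwrite(f'pics/{c}0.png',im)
    k=viewer.get_calibration(c); print(c,k)
    for l in ['stop_box','stop_bar','reset_top','start_box']:
        print(l,[(round(d['confidence'],2),round(d['point'][0]*512,1),round(d['point'][1]*384,1)) for d in place_of(l,c)])
E
```

```text
0.0 [0.1987008  0.59218233 0.23067244] [-3.14032879e+00 -1.27366775e-04  2.81779401e+00] 0.9983378618326427
scene {'fx': 380.5622698163593, 'fy': 380.5622698163593, 'cx': 258.25937045262145, 'cy': 190.82467491991468, 'rvec': array([ 2.55420571,  0.55127886, -0.16318049]), 'tvec': array([-0.53297959, -0.15033094,  1.07960574])}
stop_box [(0.73, 269.8, 192.9), (0.64, 137.2, 264.5)]
stop_bar [(0.87, 267.5, 171.3), (0.56, 121.7, 245.9)]
reset_top [(0.63, 196.6, 279.2)]
start_box [(0.76, 273.9, 143.1)]
top {'fx': 375.4027772295433, 'fy': 375.4027772295433, 'cx': 255.80542721011622, 'cy': 187.96154707377696, 'rvec': array([ 2.15017693, -2.09776461,  0.19635144]), 'tvec': array([-0.00473322,  0.59522299,  0.85170336])}
stop_box [(0.88, 354.1, 279.4), (0.64, 233.5, 197.4), (0.6, 304.0, 143.8)]
stop_bar [(0.79, 368.2, 279.2), (0.66, 230.4, 188.1)]
reset_top [(0.45, 354.3, 205.5), (0.33, 158.6, 138.7)]
start_box [(0.71, 171.9, 209.9)]
```

```bash
cat > h.py <<'E'
import numpy as np, cv2
from station import bot, viewer, look_for, regions_of, place_of
def ray(c,u,v,k=None):
    k=k or viewer.get_calibration(c)
    R=cv2.Rodrigues(np.array(k['rvec']))[0]; t=np.array(k['tvec']).ravel()
    x=np.array([(u-k['cx'])/k['fx'],(v-k['cy'])/k['fy']])
    if c=='wrist':
        r=np.hypot(*x); d=np.array([*(x/max(r,1e-9)*np.sin(r)),np.cos(r)])
    else: d=np.array([*x,1.])
    return -R.T@t, R.T@d
def atz(c,u,v,z,k=None):
    o,d=ray(c,u,v,k); return o+d*(z-o[2])/d[2]
E
python3 - <<'E'
from h import *
for c,u,v,z in [('top',354,279.4,0),('top',368.2,279.2,.11),('top',233.5,197.4,0),('top',230.4,188.1,.11),('top',304,143.8,0),('top',354.3,205.5,.072),('top',158.6,138.7,.072),('top',171.9,209.9,0),
 ('scene',267.5,171.3,.11),('scene',121.7,245.9,.11),('scene',196.6,279.2,.072),('scene',273.9,143.1,0)]:
    print(c,u,v,atz(c,u,v,z).round(3))
a=cv2.imread('pics/top0.png');b=cv2.imread('pics/scene0.png')
cv2.imwrite('pics/t.png',cv2.resize(a,(800,600)));cv2.imwrite('pics/s.png',cv2.resize(b,(800,600)))
E
```

```text
top 354 279.4 [ 0.383 -0.236  0.   ]
top 368.2 279.2 [ 0.39  -0.239  0.11 ]
top 233.5 197.4 [0.58  0.066 0.   ]
top 230.4 188.1 [0.583 0.067 0.11 ]
top 304 143.8 [ 0.726 -0.113  0.   ]
top 354.3 205.5 [ 0.556 -0.223  0.072]
top 158.6 138.7 [0.708 0.249 0.072]
top 171.9 209.9 [0.544 0.222 0.   ]
scene 267.5 171.3 [0.584 0.057 0.11 ]
scene 121.7 245.9 [ 0.383 -0.238  0.11 ]
scene 196.6 279.2 [ 0.549 -0.227  0.072]
scene 273.9 143.1 [0.534 0.219 0.   ]
```

View pics/t.png

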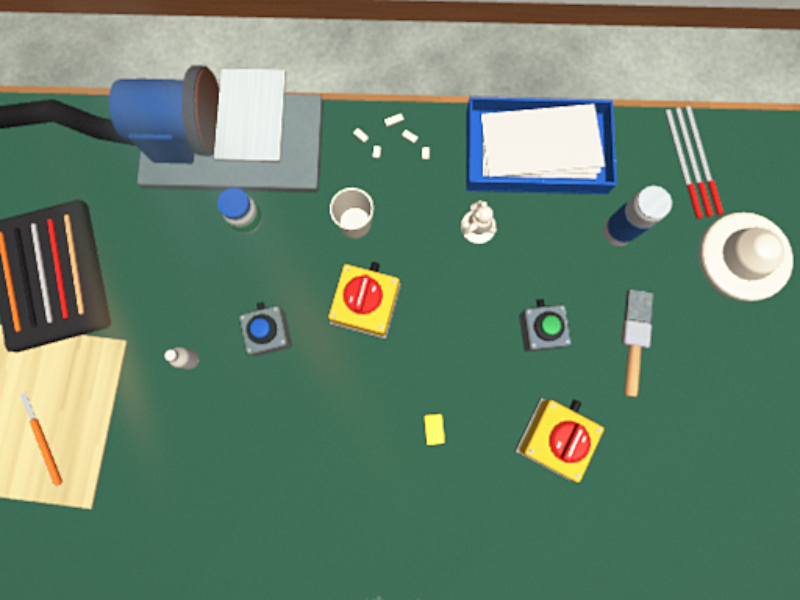

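View pics/s.png

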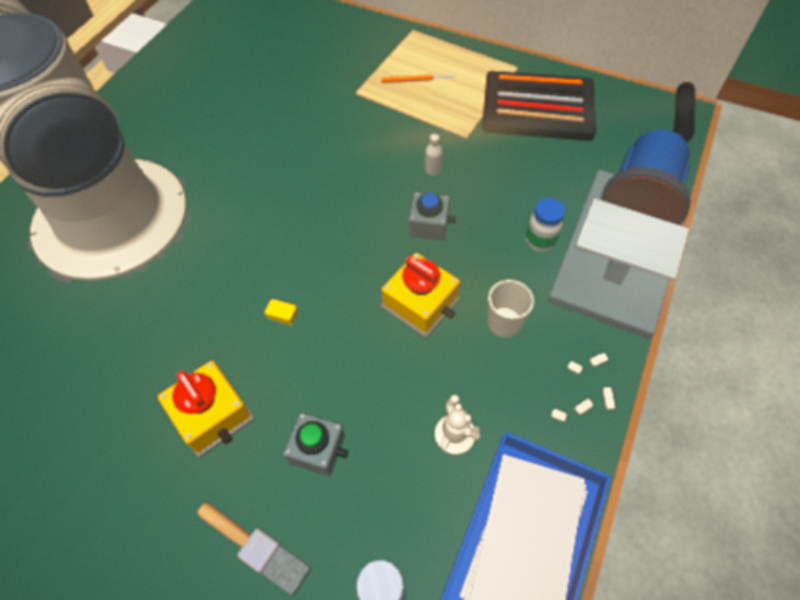

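In the top view (800 px scale), the two stop stations are at (365,298) and (563,440). Image left is +y, so (365,298) at y≈+0.06 is the leftmost and is the one meant. There is only one green reset, at (550,325). The blue start is at (262,328). I'll confirm with a crop and measure the bar direction.

Run:
```python
from h import *
from scipy.spatial.transform import Rotation as Ro
a=cv2.imread('pics/top0.png')
cv2.imwrite('pics/crop.png',cv2.resize(a[155:225,195:270],(600,560),interpolation=cv2.INTER_CUBIC))
for c,(x0,y0,x1,y1) in [('top',(205,165,262,218)),('scene',(235,155,300,215))]:
    im=cv2.imread(f'pics/{c}0.png')[y0:y1,x0:x1].astype(int); B,G,R=im[...,0],im[...,1],im[...,2]
    m=((R>120)&(G<90)).astype(np.uint8)
    ct=max(cv2.findContours(m,cv2.RETR_EXTERNAL,cv2.CHAIN_APPROX_NONE)[0],key=cv2.contourArea)
    e=cv2.fitEllipse(ct); print(c,'red',e,atz(c,e[0][0]+x0,e[0][1]+y0,.092))
    f=np.zeros_like(m);cv2.drawContours(f,[ct],-1,1,-1)
    f=cv2.erode(f,np.ones((3,3)))
    w=(f>0)&(G>120)
    p=np.argwhere(w)[:,::-1]+[x0,y0]; P=np.array([atz(c,u,v,.11)[:2] for u,v in p])
    print('stripe',len(P),P.mean(0)); d=np.linalg.svd(P-P.mean(0))[2][0]; print('dir',d,np.degrees(np.arctan2(d[1],d[0])),np.ptp(P@d))
s=bot.sense();print(Ro.from_euler('xyz',s['orientation']).as_matrix().round(3))
```

```text
top red ((26.81779670715332, 23.36540412902832), (23.345069885253906, 23.808334350585938), 80.10969543457031) [0.58594638 0.06534725 0.092     ]
stripe 60 [0.58607736 0.06552399]
dir [-0.79228283  0.61015401] 142.39936039237318 0.040956104086811496
scene red ((33.47848892211914, 21.03211784362793), (20.29035758972168, 23.359914779663086), 130.16209411621094) [0.58726749 0.05654015 0.092     ]
stripe 7 [0.60033984 0.03474413]
dir [ 0.86049873 -0.50945258] -30.627373035163306 0.00701901253932341
[[-0.948  0.318 -0.   ]
 [ 0.318  0.948 -0.   ]
 [ 0.    -0.    -1.   ]]
```

View pics/crop.png

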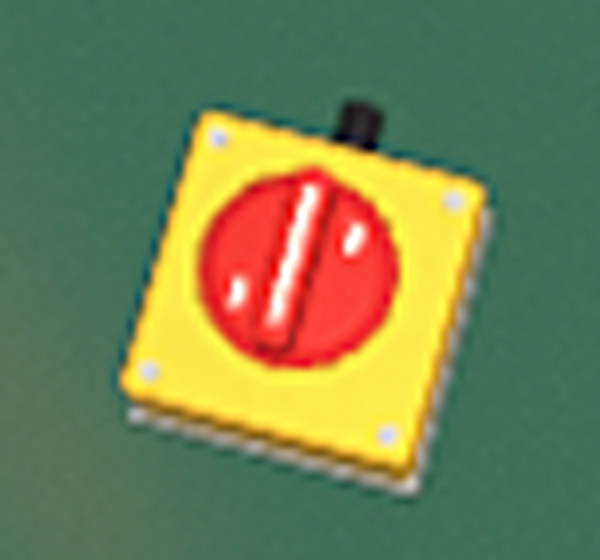

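The crop shows the leftmost station: yellow box, red head at about (300,268) in the crop, stripe from (270,322) to (313,187). The tool x axis is already nearly along the bar. Moving above it with the fingers shut.

Call:
play_rows(moves=[{"dp":[-1.2,-0.85,0],"spin":0},{"dp":[-2.4,-1.7,0],"spin":0},{"dp":[-3.6,-2.55,0],"spin":0},{"dp":[-4.8,-3.4,0],"spin":0},{"dp":[-6,-4.25,0],"spin":0},{"dp":[-7.2,-5.1,0],"spin":0},{"dp":[-8.4,-5.95,0],"spin":0},{"dp":[-9.6,-6.8,0],"spin":0},{"dp":[-10.8,-7.65,0],"spin":0},{"dp":[-12,-8.5,0],"spin":0},{"dp":[-13,-9.2,0.3],"spin":0},{"dp":[-13.4,-9.5,0.5],"spin":0}], gripper=255, force=20)

```text
time_s: 2.0
ee_pos: [0.5873, 0.0595, 0.2107]
orientation: [-3.141, 0.0, 2.816]
contact_force: [-0.1, 0.6, -0.5]
grip_width: 0.004
gripper_force: 0.0
```

Call:
play_rows(moves=[{"dp":[0,0,0],"spin":0},{"dp":[0,0,0],"spin":0}])

```text
time_s: 2.25
ee_pos: [0.5855, 0.0628, 0.2115]
orientation: [3.141, -0.0, 2.819]
contact_force: [0.4, 0.1, -0.0]
grip_width: -0.003
gripper_force: 0.0
```

```bash
cat > w.py <<'E'
from h import *
import sys
s=bot.sense(); k=viewer.get_calibration('wrist'); im=viewer.read_camera('wrist'); cv2.imwrite(f'pics/{sys.argv[1]}.png',im)
print(s['time_s'],s['ee_pos'],s['orientation'],s['contact_force'],s['grip_width'])
print(k['fx'],k['cx'],k['cy'],ray('wrist',k['cx'],k['cy'],k))
for l,z in [('stop_bar',.11),('reset_top',.072)]:
    for d in place_of(l,'wrist')[:3]:
        u,v=d['point'][0]*512,d['point'][1]*384; print(l,round(d['confidence'],2),u,v,atz('wrist',u,v,z,k))
E
python3 w.py w1
```

```text
2.25 [0.58545712 0.06275108 0.21147406] [ 3.14142777e+00 -4.12225601e-04  2.81852923e+00] [ 0.40565913  0.05640508 -0.03150519] -0.0031243489306830973
297.3186396354542 251.84984358019673 194.49257153666193 (array([0.50924194, 0.08886187, 0.3547115 ]), array([ 0.2956852 , -0.09850342, -0.95019332]))
stop_bar 0.79 252.7232 191.808 [0.58331721 0.06498232 0.11      ]
stop_bar 0.23 57.8048 309.8112 [ 0.65433793 -0.2228586   0.11      ]
reset_top 0.63 32.2048 227.2896 [ 0.5492929  -0.22509864  0.072     ]
```

View pics/w1.png

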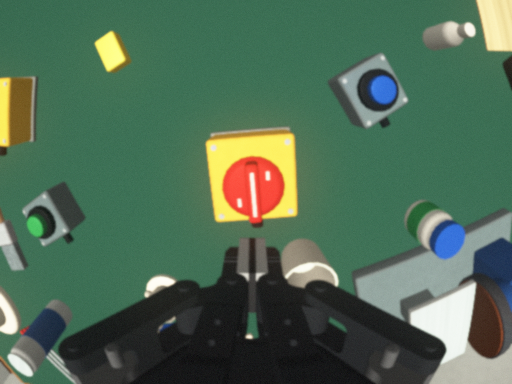

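The wrist view shows the head at (253,187), the stripe from about (251,172) to (255,222), and the shut tips at (252,243). I'll fit the head and stripe.

```bash
cat > fit.py <<'E'
from h import *
import sys
def fit(name,k,x0,y0,x1,y1,zh=.092,zb=.11):
    im=cv2.imread(f'pics/{name}.png')[y0:y1,x0:x1].astype(int); B,G,R=im[...,0],im[...,1],im[...,2]
    m=((R>110)&(G<90)).astype(np.uint8)
    ct=max(cv2.findContours(m,cv2.RETR_EXTERNAL,cv2.CHAIN_APPROX_NONE)[0],key=cv2.contourArea)
    P=np.array([atz('wrist',u+x0,v+y0,zh,k)[:2] for u,v in ct[:,0]]).astype(np.float32)
    print('head',cv2.minEnclosingCircle(P),cv2.fitEllipse(P))
    f=np.zeros_like(m);cv2.drawContours(f,[ct],-1,1,-1)
    n,l,st,c=cv2.connectedComponentsWithStats(((f>0)&(G>130)).astype(np.uint8)); i=1+np.argmax(st[1:,4])
    p=np.argwhere(l==i)[:,::-1]+[x0,y0]; P=np.array([atz('wrist',u,v,zb,k)[:2] for u,v in p])
    d=np.linalg.svd(P-P.mean(0))[2][0]; q=P@d
    print('stripe',len(P),P.mean(0),P.mean(0)+d*((q.max()+q.min())/2-q.mean()),np.degrees(np.arctan2(d[1],d[0])),np.ptp(q))
if __name__=='__main__': fit(sys.argv[1],viewer.get_calibration('wrist'),*map(int,sys.argv[2:6]))
E
python3 fit.py w1 210 145 297 218; python3 fit.py w1 210 145 297 232
```

```text
head ((0.5861742496490479, 0.06530208885669708), 0.029495127499103546) ((0.585104763507843, 0.06531093269586563), (0.05224747583270073, 0.05503139644861221), 166.18202209472656)
stripe 54 [0.57385249 0.08136387] [0.57378473 0.08137767] -11.514131055245192 0.00828006974587514
head ((0.5891108512878418, 0.0650925263762474), 0.032389286905527115) ((0.5863176584243774, 0.06474470347166061), (0.05338535085320473, 0.06039918586611748), 75.48516845703125)
stripe 258 [0.58601981 0.0645079 ] [0.58661167 0.06436415] -13.651738451464727 0.04148081945806226
```

Call:
play_rows(moves=[{"dp":[0,0.05,0.6],"spin":0},{"dp":[0,0.05,1.2],"spin":0},{"dp":[0,0.05,1.7],"spin":0},{"dp":[0,0.05,2.1],"spin":0},{"dp":[0,0.05,2.25],"spin":0},{"dp":[0,0.05,2.25],"spin":0},{"dp":[0,0.05,2.25],"spin":0}])

```text
time_s: 3.28
ee_pos: [0.5871, 0.0637, 0.1219]
orientation: [3.141, 0.001, 2.818]
contact_force: [0.1, 0.4, 0.7]
grip_width: 0.0
gripper_force: 0.0
```

```bash
python3 w.py w2
```

```text
3.275 [0.5871317  0.06366426 0.12194981] [3.14124164e+00 9.79398073e-04 2.81778711e+00] [0.06159798 0.37897242 0.71865335] 0.00039794092592605035
297.3186396354542 251.84984358019673 194.49257153666193 (array([0.51074371, 0.08985711, 0.26507914]), array([ 0.29694955, -0.09897086, -0.94975035]))
stop_bar 0.95 252.8256 238.69440000000003 [0.58509517 0.06563129 0.11      ]
reset_top 0.69 22.9888 226.7136 [ 0.53435944 -0.13663616  0.072     ]
```

View pics/w2.png

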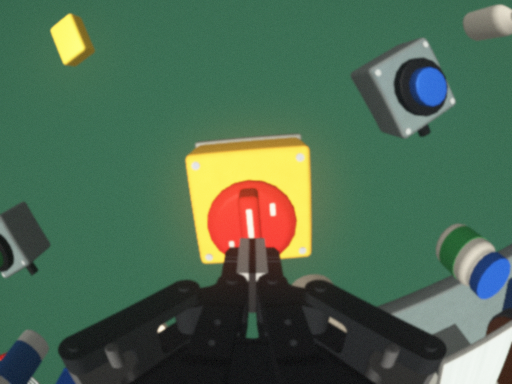

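The tips at (252,240) sit over the stripe, laterally centred on the head. Pressing slowly.

Call:
play_rows(moves=[{"dp":[0,0,0.1],"spin":0},{"dp":[0,0,0.2],"spin":0},{"dp":[0,0,0.225],"spin":0},{"dp":[0,0,0.25],"spin":0},{"dp":[0,0,0.275],"spin":0},{"dp":[0,0,0.3],"spin":0},{"dp":[0,0,0.315],"spin":0},{"dp":[0,0,0.33],"spin":0}])

```text
time_s: 4.42
ee_pos: [0.5869, 0.0637, 0.1085]
orientation: [3.141, 0.0, 2.818]
contact_force: [-3.0, -0.2, 11.8]
grip_width: 0.003
gripper_force: 6.0
```

Call:
play_rows(moves=[{"dp":[0,0,0.015],"spin":0},{"dp":[0,0,0.03],"spin":0},{"dp":[0,0,0.045],"spin":0},{"dp":[0,0,0.06],"spin":0}])

```text
time_s: 4.92
ee_pos: [0.5869, 0.0636, 0.1057]
orientation: [3.142, 0.0, 2.818]
contact_force: [0.5, 0.0, 2.3]
grip_width: 0.0
gripper_force: 1.0
```

Past the catch. Pressing on to about 8.7 mm.

Call:
play_rows(moves=[{"dp":[0,0,0.025],"spin":0},{"dp":[0,0,0.05],"spin":0},{"dp":[0,0,0.075],"spin":0},{"dp":[0,0,0.1],"spin":0},{"dp":[0,0,0.1],"spin":0}])

```text
time_s: 5.55
ee_pos: [0.5867, 0.0636, 0.1016]
orientation: [-3.142, -0.0, 2.818]
contact_force: [-0.5, -0.1, 2.2]
grip_width: -0.003
gripper_force: 1.2
```

Call:
play_rows(moves=[{"dp":[0,0,0.015],"spin":0},{"dp":[0,0,0.03],"spin":0},{"dp":[0,0,0.03],"spin":0}])

```text
time_s: 5.92
ee_pos: [0.5867, 0.0636, 0.1005]
orientation: [3.142, 0.0, 2.818]
contact_force: [0.0, -0.6, 4.7]
grip_width: -0.003
gripper_force: 1.9
```

Fully pressed. Next I lift, move beside the near end of the bar on its right side (-y), and take a look.

Call:
play_rows(moves=[{"dp":[0,0,-0.15],"spin":0},{"dp":[0,0,-0.5],"spin":0},{"dp":[0,0,-0.7],"spin":0},{"dp":[0.3,-0.4,-0.7],"spin":0},{"dp":[0.65,-0.85,-0.7],"spin":0},{"dp":[0.65,-0.85,-0.7],"spin":0},{"dp":[0.65,-0.85,-0.7],"spin":0}])

```text
time_s: 6.8
ee_pos: [0.552, 0.0398, 0.129]
orientation: [3.141, 0.001, 2.818]
contact_force: [0.2, 0.3, -0.3]
grip_width: -0.0
gripper_force: 0.0
```

```bash
python3 w.py w3
```

```text
6.8 [0.55198026 0.03976796 0.12897745] [3.14121270e+00 1.05023797e-03 2.81761822e+00] [ 0.15812842  0.31380887 -0.29000228] -0.0004539755599784361
297.3186396354542 251.84984358019673 194.49257153666193 (array([0.47557437, 0.06598978, 0.2720739 ]), array([ 0.29691939, -0.09899848, -0.9497569 ]))
stop_bar 0.71 301.8752 262.50239999999997 [0.57983549 0.06487118 0.11      ]
reset_top 0.74 19.5072 281.01120000000003 [ 0.55149786 -0.22191932  0.072     ]
```

View pics/w3.png

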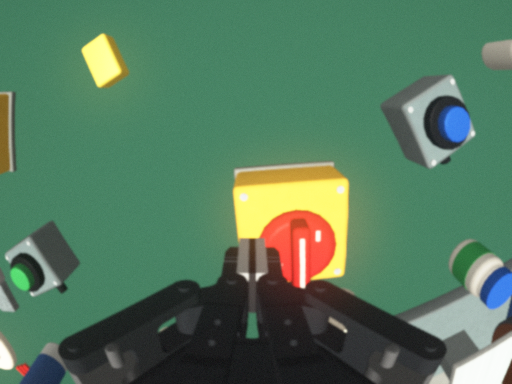

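The tips at (252,250) are left of the bar (290–312 px), beside its near (upper) end. Pushing right there turns it clockwise. Descending, then pushing.

Call:
play_rows(moves=[{"dp":[0,0,0.4],"spin":0},{"dp":[0,0,0.8],"spin":0},{"dp":[0,0,0.86],"spin":0},{"dp":[0,0.1,0.86],"spin":0},{"dp":[0,0.2,0.86],"spin":0},{"dp":[0,0.3,0.86],"spin":0},{"dp":[0,0.35,0.86],"spin":0},{"dp":[0,0.4,0.86],"spin":0}])

```text
time_s: 7.95
ee_pos: [0.5562, 0.0549, 0.0941]
orientation: [-3.141, -0.0, 2.818]
contact_force: [-2.9, -0.9, 0.3]
grip_width: 0.001
gripper_force: 1.3
```

Call:
play_rows(moves=[{"dp":[0,0.04,0],"spin":0},{"dp":[0,0.08,0],"spin":0},{"dp":[0,0.12,0],"spin":0},{"dp":[0,0.16,0],"spin":0}])

```text
time_s: 8.45
ee_pos: [0.5583, 0.061, 0.0941]
orientation: [-3.142, -0.0, 2.818]
contact_force: [-3.7, -0.0, 2.8]
grip_width: 0.001
gripper_force: 1.7
```

```bash
python3 w.py w4
```

```text
8.45 [0.55833992 0.06100629 0.09409845] [-3.14155535e+00 -1.21103380e-04  2.81779220e+00] [-3.70436233 -0.02855526  2.82285317] 0.0013572114876833775
297.3186396354542 251.84984358019673 194.49257153666193 (array([0.48211019, 0.0871959 , 0.2372929 ]), array([ 0.29575328, -0.09896989, -0.95012365]))
stop_bar 0.6 267.7248 220.49280000000002 [0.53616374 0.07689673 0.11      ]
stop_bar 0.47 497.7152 49.3824 [0.4856157  0.22647151 0.11      ]
stop_bar 0.45 415.1808 116.81280000000001 [0.5096967  0.15889325 0.11      ]
```

View pics/w4.png

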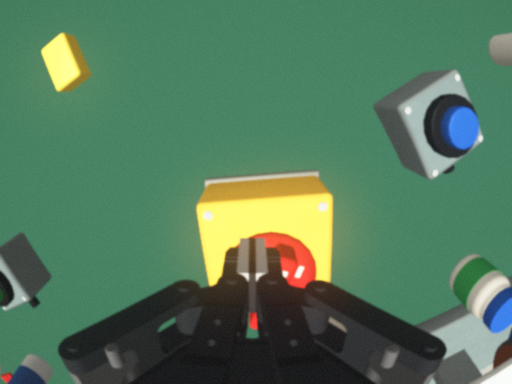

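The bar's near end is now at about (290,268) and its far end at (252,320), so it has turned clockwise by a good 0.5 rad. One small further push for certainty.

Call:
play_rows(moves=[{"dp":[0,0.03,0],"spin":0},{"dp":[0,0.06,0],"spin":0},{"dp":[0,0.08,0],"spin":0}])

```text
time_s: 8.98
ee_pos: [0.5596, 0.064, 0.0941]
orientation: [3.142, 0.0, 2.818]
contact_force: [-2.8, -1.9, 2.6]
grip_width: 0.005
gripper_force: 1.6
```

Call:
play_rows(moves=[{"dp":[0,-0.1,-0.05],"spin":0},{"dp":[0,-0.25,-0.1],"spin":0},{"dp":[0,-0.45,-0.2],"spin":0},{"dp":[0,-0.7,-0.4],"spin":0},{"dp":[0.3,-0.9,-1.0],"spin":0},{"dp":[0.6,-1.1,-1.8],"spin":0},{"dp":[0.6,-1.1,-2.0],"spin":0},{"dp":[0.6,-1.1,-2.0],"spin":0}])

```text
time_s: 9.98
ee_pos: [0.5232, 0.0296, 0.1745]
orientation: [3.141, 0.002, 2.817]
contact_force: [1.4, 0.9, -0.2]
grip_width: -0.003
gripper_force: 0.0
```

```bash
python3 w.py w5
python3 - <<'E'
import cv2
a=cv2.imread('pics/w5.png'); cv2.imwrite('pics/w5c.png',cv2.resize(a[140:300,180:380],(800,640)[:2] if 0 else (750,600),interpolation=cv2.INTER_CUBIC))
E
```

```text
9.975 [0.52324317 0.02958227 0.17452406] [3.14115356e+00 1.55425790e-03 2.81746785e+00] [ 1.37183819  0.90109767 -0.21066793] -0.0034493860265299675
297.3186396354542 251.84984358019673 194.49257153666193 (array([0.44676713, 0.05581864, 0.31759225]), array([ 0.29737389, -0.09914484, -0.94959943]))
stop_bar 0.92 316.0064 258.81600000000003 [0.58114049 0.06634087 0.11      ]
reset_top 0.6 58.6752 279.5136 [ 0.55151    -0.22124617  0.072     ]
reset_top 0.57 297.6256 213.6192 [0.55388134 0.06337231 0.072     ]
```

View pics/w5c.png

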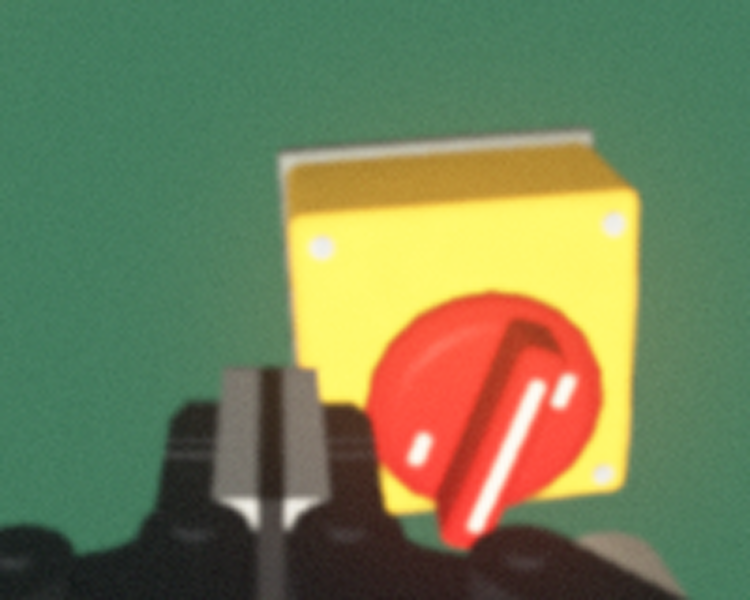

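The bar is still turned about 25° clockwise. It may still be springing back, so I'll wait briefly and measure its angle.

```bash
python3 fit.py w5 265 200 350 300; python3 w.py w6 | head -1;  python3 fit.py w6 265 200 350 300
```

```text
head ((0.5839278697967529, 0.06129927188158035), 0.034107793122529984) ((0.5805209279060364, 0.06289929151535034), (0.051805317401885986, 0.06286934018135071), 68.7972183227539)
stripe 242 [0.58094427 0.06508944] [0.58159203 0.06463375] -35.126218838770214 0.03995907447325431
10.125 [0.52256677 0.02986115 0.17322677] [-3.14126958e+00 -1.06531886e-03  2.81786322e+00] [-0.7327622   1.36177229  0.52312017] -0.0025241071410736925
head ((0.5861566066741943, 0.0616452656686306), 0.034515731036663055) ((0.5812339186668396, 0.061455123126506805), (0.04973190277814865, 0.062036287039518356), 62.6150016784668)
stripe 49 [0.57438031 0.04718808] [0.57445971 0.04713274] -34.8730989507736 0.008239837579241238
```

Call:
play_rows(moves=[{"dp":[0.7,0.8,-0.8],"spin":0},{"dp":[0.7,0.8,-0.8],"spin":0},{"dp":[0.7,0.8,-0.8],"spin":0},{"dp":[0.7,0.8,-0.8],"spin":0},{"dp":[0.7,0.8,-0.8],"spin":0},{"dp":[0.7,0.8,-0.8],"spin":0}])

```text
time_s: 11.02
ee_pos: [0.5063, 0.0688, 0.2058]
orientation: [-3.141, -0.0, 2.817]
contact_force: [-0.4, -0.2, -0.1]
grip_width: 0.001
gripper_force: 0.0
```

```bash
python3 w.py w7
python3 - <<'E'
from fit import *
k=viewer.get_calibration('wrist')
fit('w7',k,200,190,310,290)
a=cv2.imread('pics/w7.png'); cv2.imwrite('pics/w7c.png',cv2.resize(a[140:300,160:360],(750,600),interpolation=cv2.INTER_CUBIC))
E
```

```text
11.025 [0.50631745 0.06880715 0.20579201] [-3.14139837e+00 -4.20965705e-04  2.81735793e+00] [-0.39790109 -0.21829569 -0.07590612] 0.0008376813728704777
297.3186396354542 251.84984358019673 194.49257153666193 (array([0.43013588, 0.09503441, 0.34901901]), array([ 0.29539606, -0.09916087, -0.95021486]))
stop_bar 0.64 274.688 270.18240000000003 [0.58288308 0.06659523 0.11      ]
reset_top 0.63 56.5248 285.312 [ 0.55511857 -0.22812546  0.072     ]
head ((0.5799736976623535, 0.06876187771558762), 0.02790875732898712) ((0.5780028104782104, 0.07819399982690811), (0.02670949511229992, 0.05355583876371384), 96.911376953125)
stripe 43 [0.57189116 0.08407122] [0.57187485 0.08408336] -36.68804180723679 0.008414661422718739
```

View pics/w7c.png

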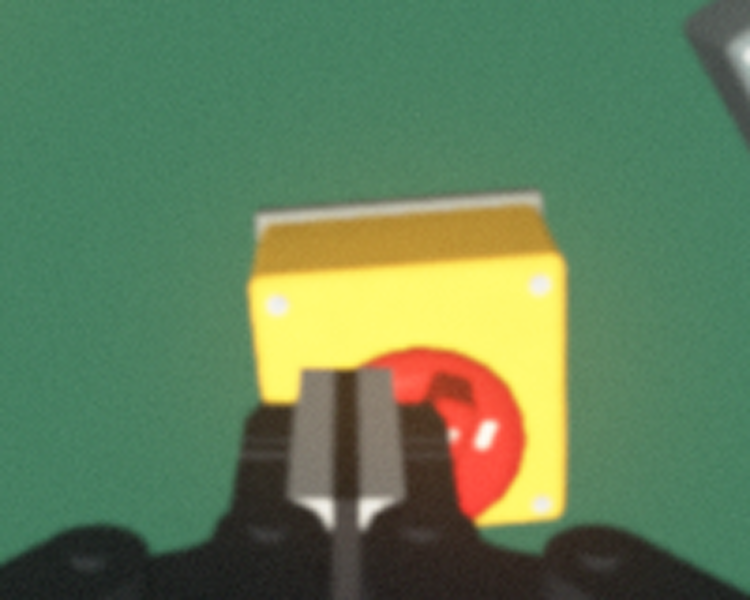

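Call:
play_rows(moves=[{"dp":[0,-1,0],"spin":0},{"dp":[0,-2,0],"spin":0},{"dp":[0,-3,0],"spin":0},{"dp":[0,-4,0],"spin":0},{"dp":[0,-4,0],"spin":0}])

```text
time_s: 11.8
ee_pos: [0.4548, -0.0845, 0.2062]
orientation: [-3.141, 0.0, 2.815]
contact_force: [-0.6, 0.8, -0.7]
grip_width: 0.002
gripper_force: 0.0
```

```bash
cat > chk.py <<'E'
from h import *
import sys
n=sys.argv[1]
def rep(c,name):
    x0,y0,x1,y1={'top':(205,160,262,218),'scene':(235,150,300,215)}[c]
    im=cv2.imread(f'pics/{name}.png')[y0:y1,x0:x1].astype(int); B,G,R=im[...,0],im[...,1],im[...,2]
    m=((R>120)&(G<90)).astype(np.uint8)
    ct=max(cv2.findContours(m,cv2.RETR_EXTERNAL,cv2.CHAIN_APPROX_NONE)[0],key=cv2.contourArea)
    f=np.zeros_like(m);cv2.drawContours(f,[ct],-1,1,-1); M=cv2.moments(ct)
    print(name,'red cen',M['m10']/M['m00']+x0,M['m01']/M['m00']+y0,cv2.boundingRect(ct))
    nn,l,st,_=cv2.connectedComponentsWithStats(((f>0)&(G>100)).astype(np.uint8))
    if nn>1:
        i=1+np.argmax(st[1:,4]); p=np.argwhere(l==i)[:,::-1]+[x0,y0]; P=np.array([atz(c,u,v,.11)[:2] for u,v in p])
        d=np.linalg.svd(P-P.mean(0))[2][0]; d*=np.sign(d[0]); print('  stripe',len(p),np.degrees(np.arctan2(d[1],d[0])),np.ptp(P@d))
out=[]
for c in ['scene','top']:
    cv2.imwrite(f'pics/{c}{n}.png',viewer.read_camera(c))
    for nm in (c+'0',c+n): rep(c,nm)
x=[cv2.resize(cv2.imread(f'pics/{c}{k}.png')[y0:y0+75,x0:x0+95],(400,300),interpolation=cv2.INTER_CUBIC) for c,x0,y0 in (('scene',225,145),('top',190,155)) for k in ('0',n)]
cv2.imwrite('pics/chk.png',np.vstack([np.hstack(x[:2]),np.hstack(x[2:])]))
print(bot.sense()['time_s'],bot.sense()['ee_pos'])
E
python3 chk.py 1
```

```text
scene0 red cen 268.7708333333333 176.8974358974359 (23, 14, 23, 24)
  stripe 9 -16.11491301032721 0.008684596862018834
scene1 red cen 268.69296740994855 177.87707261292167 (23, 14, 23, 24)
  stripe 10 -39.14850623426705 0.008239567862445507
top0 red cen 231.82488479262673 188.37826420890937 (15, 16, 25, 25)
  stripe 45 -14.190451761250253 0.04135843812925499
top1 red cen 231.97831978319783 188.6418892760356 (15, 17, 25, 24)
  stripe 45 -34.28039673058147 0.04058880224085354
11.9 [ 0.45544637 -0.08264267  0.20612585]
```

Run:
```python
from h import *
k=viewer.get_calibration('scene');K=np.array([[k['fx'],0,k['cx']],[0,k['fy'],k['cy']],[0,0,1]])
print(cv2.projectPoints(np.array([[.586,.063,.092],[.586,.063,.084],[.586,.063,.11],[.586,.063,.102]]),k['rvec'],k['tvec'],K,None)[0].squeeze())
for n in '01':
    cv2.imwrite('pics/x.png',0) if 0 else None
viewer.read_camera('scene'); print([(d['confidence'],d['point'][0]*512,d['point'][1]*384) for d in place_of('stop_bar','scene')])
```

```text
[[269.08476759 173.76140174]
 [269.0304064  175.60691112]
 [269.21016241 169.5043701 ]
 [269.1538954  171.41458021]]
[(0.86, 119.0912, 244.416), (0.83, 268.9024, 171.4176)]
```

View pics/chk.png

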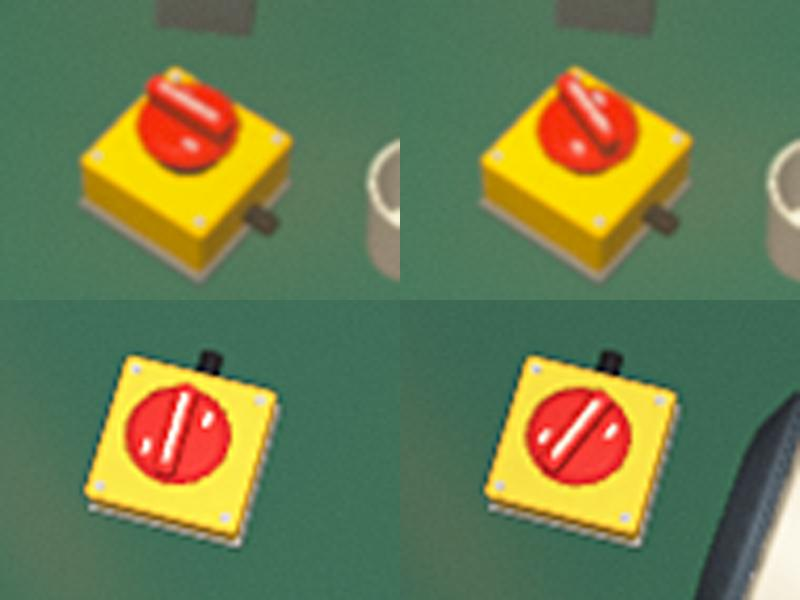

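The station shows the bar resting turned about 20°, and the head seems not clearly up. I'll compare the head's lower rim at sub-pixel level.

Run:
```python
import cv2,numpy as np
for u in range(262,276,2):
    r=[]
    for n in '01':
        im=cv2.imread(f'pics/scene{n}.png').astype(float); G=im[175:195,u-1:u+2,1].mean(1)
        i=np.where((G[:-1]<110)&(G[1:]>=110))[0][-1]; r.append(175+i+(110-G[i])/(G[i+1]-G[i]))
    print(u,np.round(r,2),round(r[1]-r[0],2))
```

```text
262 [184.64 185.22] 0.58
264 [186.36 186.34] -0.01
266 [187.42 187.43] 0.0
268 [187.99 187.98] -0.01
270 [188.02 187.99] -0.02
272 [187.57 187.53] -0.03
274 [186.54 186.51] -0.03
```

The rim in the scene is inconclusive, but the wrist-camera parallax (5 mm towards the camera) says the head is still latched. I'll go back and push the bar further round.

Call:
play_rows(moves=[{"dp":[-0.3,1,0],"spin":0},{"dp":[-0.6,2,0],"spin":0},{"dp":[-1,3,0.5],"spin":0},{"dp":[-1.25,3.85,1.1],"spin":0},{"dp":[-1.25,3.85,1.7],"spin":0},{"dp":[-1.25,3.85,2.2],"spin":0},{"dp":[-1.25,3.85,2.6],"spin":0},{"dp":[-1.25,3.85,2.73],"spin":0},{"dp":[-1.25,3.85,2.73],"spin":0}])

```text
time_s: 13.12
ee_pos: [0.5519, 0.0476, 0.097]
orientation: [3.142, -0.0, 2.818]
contact_force: [0.1, -0.2, 0.3]
grip_width: -0.005
gripper_force: 0.0
```

Call:
play_rows(moves=[{"dp":[0,0.1,0],"spin":0},{"dp":[0,0.2,0],"spin":0},{"dp":[0,0.3,0],"spin":0},{"dp":[0,0.35,0],"spin":0}])

```text
time_s: 13.62
ee_pos: [0.5564, 0.0611, 0.097]
orientation: [3.141, 0.0, 2.818]
contact_force: [-0.9, -1.5, -0.9]
grip_width: -0.001
gripper_force: 0.2
```

Call:
play_rows(moves=[{"dp":[0,0.04,0],"spin":0},{"dp":[0,0.08,0],"spin":0},{"dp":[0,0.11,0],"spin":0}])

```text
time_s: 14.0
ee_pos: [0.5576, 0.0649, 0.0969]
orientation: [-3.141, -0.0, 2.818]
contact_force: [-1.8, -2.4, 1.0]
grip_width: 0.003
gripper_force: 1.2
```

Call:
play_rows(moves=[{"dp":[0,0.04,0],"spin":0},{"dp":[0,0.08,0],"spin":0}])

```text
time_s: 14.25
ee_pos: [0.5587, 0.068, 0.0969]
orientation: [-3.142, -0.0, 2.818]
contact_force: [-0.6, -2.5, 1.7]
grip_width: 0.002
gripper_force: 1.2
```

Call:
play_rows(moves=[{"dp":[0,0.03,0],"spin":0},{"dp":[0,0.06,0],"spin":0},{"dp":[0,0.06,0],"spin":0}])

```text
time_s: 14.62
ee_pos: [0.5594, 0.0704, 0.0969]
orientation: [-3.142, -0.0, 2.818]
contact_force: [-1.5, -1.9, 2.1]
grip_width: -0.0
gripper_force: 1.2
```

Call:
play_rows(moves=[{"dp":[0,0.03,0],"spin":0},{"dp":[0,0.06,0],"spin":0},{"dp":[0,0.06,0],"spin":0}])

```text
time_s: 15.0
ee_pos: [0.5601, 0.0726, 0.0968]
orientation: [-3.141, -0.0, 2.818]
contact_force: [-1.9, -2.0, 2.4]
grip_width: -0.0
gripper_force: 1.4
```

Call:
play_rows(moves=[{"dp":[0,-0.1,0],"spin":0},{"dp":[0,-0.3,0],"spin":0},{"dp":[0,-0.6,-0.2],"spin":0},{"dp":[0.2,-1.2,-0.8],"spin":0},{"dp":[0.6,-2.2,-1.6],"spin":0},{"dp":[1.25,-3.2,-2.4],"spin":0},{"dp":[1.25,-4.2,-2.7],"spin":0},{"dp":[1.25,-4.2,-2.7],"spin":0}])

```text
time_s: 16.0
ee_pos: [0.4591, -0.0733, 0.2065]
orientation: [-3.141, 0.003, 2.815]
contact_force: [-0.1, 0.2, -0.0]
grip_width: -0.001
gripper_force: 0.0
```

```bash
python3 chk.py 2
python3 - <<'E'
from h import *
for n in '012':
    im=cv2.imread(f'pics/scene{n}.png')[150:215,235:300].astype(int)
    w=(im[...,1]>100)&(im[...,2]>150)&(abs(im[...,0]-im[...,1])<60)
    k,l,st,c=cv2.connectedComponentsWithStats(w.astype(np.uint8)); print(n,[(s[4],(x+[235,150]).round(1)) for s,x in zip(st[1:],c[1:]) if s[4]>3])
E
```

```text
scene0 red cen 268.7708333333333 176.8974358974359 (23, 14, 23, 24)
  stripe 9 -16.11491301032721 0.008684596862018834
scene2 red cen 268.7482555018787 176.97369833601718 (23, 14, 23, 24)
  stripe 9 -16.11491301032721 0.008684596862018834
top0 red cen 231.82488479262673 188.37826420890937 (15, 16, 25, 25)
  stripe 45 -14.190451761250253 0.04135843812925499
top2 red cen 231.81050228310502 188.39535768645356 (15, 16, 25, 25)
  stripe 45 -14.190451761250253 0.04135843812925499
16.1 [ 0.45936355 -0.07133868  0.20530008]
0 [(np.int32(49), array([269.1, 169.5])), (np.int32(9), array([269.9, 180.8])), (np.int32(37), array([257.6, 203.8]))]
1 [(np.int32(54), array([269.7, 170.4])), (np.int32(10), array([266.7, 181.3])), (np.int32(39), array([258.9, 204.7]))]
2 [(np.int32(46), array([269.3, 169.8])), (np.int32(9), array([269.9, 180.8])), (np.int32(41), array([258.9, 204.7]))]
```

Stripe angle is back to −14.2°, same as at the start. I'll confirm the head height by direct image difference and get the reset button's position.

Run:
```python
from h import *
a,b,c=[cv2.imread(f'pics/scene{n}.png').astype(float)[158:192,254:286] for n in '021']
print('diff out',abs(a-b).mean(),abs(a-b).max(),'earlier',abs(a-c).mean(),'shift1.85',abs(a-cv2.warpAffine(a,np.float32([[1,0,0],[0,1,1.85]]),(32,34),borderMode=cv2.BORDER_REPLICATE)).mean())
for cam,n in (('scene','scene2'),('top','top2'),('scene','scene0'),('top','top0')):
    im=cv2.imread(f'pics/{n}.png').astype(int); B,G,R=im[...,0],im[...,1],im[...,2]
    m=((G>110)&(R<80)&(B<110)&(G-R>70)).astype(np.uint8)
    k,l,st,ce=cv2.connectedComponentsWithStats(m)
    for s,x in zip(st[1:],ce[1:]):
        if s[4]>40: print(n,s,x,atz(cam,*x,.072))
s=bot.sense();print(s['ee_pos'],s['orientation'])
```

```text
diff out 2.110906862745098 20.0 earlier 12.38174019607843 shift1.85 18.674881280637255
scene2 [192 271  14  15 154] [198.43506494 277.90909091] [ 0.55087142 -0.22322863  0.072     ]
scene0 [192 271  14  15 154] [198.43506494 277.90909091] [ 0.55087142 -0.22322863  0.072     ]
[ 0.45936355 -0.07133868  0.20530008] [3.14135556e+00 1.03264003e-03 2.81622916e+00]
```

The button is out (difference 2.1 against 18.7 for a latched shift). Going above the green reset.

Call:
play_rows(moves=[{"dp":[-0.9,-0.7,0],"spin":0},{"dp":[-1.8,-1.4,0],"spin":0},{"dp":[-2.7,-2.1,0.3],"spin":0},{"dp":[-3.4,-2.8,0.8],"spin":0},{"dp":[-3.4,-2.8,1.3],"spin":0},{"dp":[-3.4,-2.8,1.4],"spin":0},{"dp":[-3.4,-2.8,1.4],"spin":0}])

```text
time_s: 16.98
ee_pos: [0.5527, -0.2194, 0.1489]
orientation: [3.141, -0.001, 2.819]
contact_force: [-0.3, -0.3, -0.1]
grip_width: -0.002
gripper_force: 0.0
```

```bash
python3 w.py w8
python3 - <<'E'
from h import *
im=cv2.imread('pics/w8.png').astype(int); B,G,R=im[...,0],im[...,1],im[...,2]
m=((G>110)&(R<80)&(B<110)&(G-R>70)).astype(np.uint8)
k,l,st,ce=cv2.connectedComponentsWithStats(m)
for s,x in zip(st[1:],ce[1:]):
    if s[4]>40:
        P=np.array([atz('wrist',u,v,.072)[:2] for v,u in np.argwhere(l==list(st[:,4]).index(s[4]))])
        print(s,x,atz('wrist',*x,.072),np.ptp(P,0),(P.max(0)+P.min(0))/2)
E
```

```text
16.975 [ 0.55270197 -0.21942308  0.1488761 ] [ 3.14137765e+00 -6.81642723e-04  2.81878355e+00] [-0.30135885 -0.27044147 -0.13427134] -0.0022893226613997612
297.3186396354542 251.84984358019673 194.49257153666193 (array([ 0.47651099, -0.19338126,  0.2921496 ]), array([ 0.29552817, -0.09835081, -0.95025798]))
reset_top 0.69 246.4256 204.51839999999999 [ 0.55151087 -0.22285674  0.072     ]
[231 183  36  35 172] [250.39534884 200.52906977] [ 0.5500801  -0.21948728  0.072     ] [0.02937637 0.02884191] [ 0.54936712 -0.2208566 ]
```

Call:
play_rows(moves=[{"dp":[0.04,-0.05,0.5],"spin":0},{"dp":[0.04,-0.05,1],"spin":0},{"dp":[0.04,-0.05,1.5],"spin":0},{"dp":[0.04,-0.05,1.75],"spin":0},{"dp":[0.04,-0.05,1.85],"spin":0},{"dp":[0.04,-0.05,1.9],"spin":0},{"dp":[0.04,-0.05,1.94],"spin":0},{"dp":[0.04,-0.05,1.98],"spin":0},{"dp":[0.04,-0.05,2.02],"spin":0},{"dp":[0.04,-0.05,2.05],"spin":0},{"dp":[0.04,-0.05,2.05],"spin":0}])

```text
time_s: 18.5
ee_pos: [0.5508, -0.2218, 0.067]
orientation: [-3.142, 0.001, 2.818]
contact_force: [1.9, 0.7, 3.8]
grip_width: -0.005
gripper_force: 2.1
```

Call:
play_rows(moves=[{"dp":[0,0,0.02],"spin":0},{"dp":[0,0,0.04],"spin":0},{"dp":[0,0,0.05],"spin":0},{"dp":[0,0,0.05],"spin":0}])

```text
time_s: 19.0
ee_pos: [0.5508, -0.2218, 0.0658]
orientation: [-3.141, 0.001, 2.818]
contact_force: [-1.8, 1.5, 18.5]
grip_width: -0.001
gripper_force: 9.6
```

Bottomed out (18 N at the stop). Lifting off and backing away.

Call:
play_rows(moves=[{"dp":[0,0,-0.2],"spin":0},{"dp":[0,0,-0.8],"spin":0},{"dp":[0,0,-1.8],"spin":0},{"dp":[0,0,-2.8],"spin":0},{"dp":[1.5,1.2,-3.4],"spin":0},{"dp":[2.5,2,-3.4],"spin":0},{"dp":[3.4,2.8,-3.4],"spin":0},{"dp":[3.4,2.8,-3.4],"spin":0},{"dp":[3.4,2.8,-3.4],"spin":0}])

```text
time_s: 20.12
ee_pos: [0.4574, -0.0723, 0.201]
orientation: [-3.141, 0.0, 2.818]
contact_force: [-0.1, 0.5, 1.2]
grip_width: -0.001
gripper_force: 0.0
```

Run:
```python
from h import *
n=viewer.read_camera('scene').astype(float); cv2.imwrite('pics/scene3.png',n)
o=cv2.imread('pics/scene0.png').astype(float)
d=abs(o-n)
print('stop',d[158:192,254:286].mean(),'reset',d[265:305,180:222].mean(),'start',d[120:155,260:292].mean())
s=bot.sense();print(s['time_s'],s['ee_pos'],s['contact_force'])
```

```text
stop 2.0410539215686274 reset 2.0976190476190477 start 2.0985119047619047
20.175 [ 0.45767649 -0.07277729  0.20087408] [ 0.04258355 -0.94692458 -0.2200427 ][ WARN:0@0.851] global loadsave.cpp:1063 imwrite_ Unsupported depth image for selected encoder is fallbacked to CV_8U.
```

All three stations look as they did at the start. Handing in.

```bash
python3 -c "
from station import bot
print(bot.close_job())"
```

```text
the job is handed in; nothing more can be done
None
```

The emergency stop was pressed until it latched, twisted clockwise until it sprang out (the first twist was too short, so I pushed it again), and the green reset was pressed fully and came back. I handed the job in at about 20 s; no verdict came back.

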